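Find the heavy side of a centrifuge rotor on the balancing stand and lock it there

TASK

The big six-pocket centrifuge rotor on the white rack runs out of balance. Swing the brake lever of the grey balancing stand all the way back, lay the rotor's arbor gently on the four rollers and let go, so that the rotor turns its heavy side to the bottom by itself; once it hangs still, bring the brake lever down onto the arbor so that it is held like that. Leave the small rotor on its rack and do not knock or shift the things standing round the work.

Things in the scene. Friction and masses are not known exactly. Their poses are not given: they have to be found in the camera images.
- stand: grey balancing stand, fixed: base plate 136 mm (x) by 160 mm (y), its top 16 mm above the trolley; two uprights (51 mm tall, 61 to 68 mm from the middle along y) each carry a pair of overlapping free steel roller discs, 40 mm across, inner face 47.5 mm from the middle. Origin: middle of the base on the trolley top, z up; y runs along the arbor's seat
- stand_axis (a point): point of the stand 62 mm above its origin: where the rotor's middle lies when the arbor rests on the four rollers, along the stand's y
- brake (a joint): brake lever angle, about a level hinge along the stand's y. 0: lever level, pointing to the stand's -x, its rubber shoe touching an arbor on the rollers (-0.06 at its lower stop with no arbor); so it bars the way in. 2.1: swung up and right back to its stop. Weighted: let go below about 1.5 rad it sinks down in 1 to 3 s, above 1.9 it stays back. Needs under 2 N at the knob
- brake_knob (a point): centre of the black round knob at the lever's end, 20 mm across, 14 mm wide along the stand's y; can be pinched from above across its flat sides and turns between the fingers as the lever swings. At 0 rad it is at x -66, y +34, z 73 mm in the stand's frame; it moves on a circle of 100 mm radius about brake_hinge
- brake_hinge (a point): hinge of the brake lever, at x +34, y +34, z 69 mm in the stand's frame; its axis runs along the stand's y
- rack: white plastic rack, fixed, 222 mm (x) by 128 mm (y), with two rows of V saddles 50 mm either side of its middle, tops 60 mm above the trolley. The two rotors lie in it 108 mm apart along its x, arbors along its y, axes 56 mm above the trolley; either may be the nearer. Origin: middle of its underside
- rotor: the big aluminium centrifuge rotor: disc 88 mm across, 24 mm thick, six pockets, on a steel arbor 120 mm long (14 mm thick to 42.5 mm from the middle, then 8 mm journals), 0.3 to 0.5 kg. Origin: its middle; y along the arbor. Can be pinched by the rim from above across its flat faces. The pocket with a dark steel bush is on its heavy side. On the rollers it swings some seconds before it is still
- rotor_heavy (a point): point on the big rotor's rim, 44 mm from its axis, on the heavy side
- spare_rotor: the small rotor, to be left alone: 70 mm across, 24 mm thick, four pockets, same arbor. Origin: its middle
- saline_bottle: white plastic bottle with a blue cap, 62 mm across, 162 mm tall, standing between rack and stand; leave alone. Origin: middle of its underside
- cotton_jar: glass jar with a steel lid and knob, 72 mm across, 96 mm tall, behind the stand; leave alone. Origin: middle of its underside
- steel_bowl: steel bowl, 89 mm across, 56 mm tall, on the robot's side; leave alone. Origin: middle of its underside

How it is judged:
By the outcome, as a careful person would: the job done as asked, in the order asked, and still so for the second after the job is handed in, with the robot touching nothing.
It also fails if it takes over 72 s, if anything falls off the work surface, if the arm or the gripper's body presses on something with over 40 N, if the wrist force passes 120 N, or if a joint passes its speed limit or range.

ROBOT

A 6-joint arm with a two-finger parallel gripper is mounted at the origin on a cart in front of the work surface, level with it; the furniture and walls round the work are solid. World frame = base frame: x ahead of the robot, y to its left, z up, the work surface at z = 0. Lengths are in m, angles in rad, forces in N, time in s.
With the tool pointing down it reaches from about 0.35 to 1 m from the base axis. Payload 7.1 kg.
Tool frame: the origin (TCP) lies between the finger pads; the fingertips stand 22 mm ahead of it and the grasp point (between the pads) lies 3 mm ahead of it; x points along the fingers, y is the direction in which the jaws open and shut, and the axes are right-handed (so a half turn about x gives the same grasp; the last joint's range is limited). The gripper opens to 85 mm and grips with 20 to 120 N. Pads are 22 mm wide; open, the fingers measure 114 mm over their backs; the gripper's body (76 mm by 85 mm) begins 54 mm behind the grasp point. The pads swing forward as they close: fully open they stand 13 mm farther back than shut.
Start: joints at [1.302, 0.423, 1.63, -0, 1.089, -0.019], TCP at [0.154, 0.606, 0.253] pointing down, gripper open.
Joint ranges: [-3, 3], [-0.9, 2.11], [0.09, 2.58], [-1.31, 4.45], [0.11, 2.69], [-2.54, 2.54]. Speed limits (rad/s): [2.39, 2.39, 3.01, 3.14, 3.14, 3.14].

INTERFACE

Orientations are given as a rotation vector (axis times angle).
In Python, from rig import manip gives the robot as it stands. The module is installed in compiled form; this text tells all that it offers. Calls block until the motion is done:
- manip.move_to(position, orientation): joint-space move of the TCP to a pose.
- manip.servo_line(position, orientation=None, rate=0.15): straight line of the TCP; orientation=None keeps the orientation; rate is the mean speed in m/s.
- manip.set_joints(angles): joint-space move.
- manip.command_gripper(opening, f_grip=None): finger opening in m; f_grip is the grip in N (None keeps the last); returns when the fingers have stopped.
- manip.hold(seconds).
- manip.solve_ik(position, orientation): joint angles nearest the present ones, or None.
- manip.camera(name): name is "side" or "top" or "wrist"; returns a dict with "image" (420x560x3 uint8, red, green, blue), "fx", "fy", "cx", "cy" (pixels), "cam_to_world" (4x4, takes a point from camera to world coordinates); the wrist camera has in their place "mount" (4x4, takes a point from camera to tool coordinates, whose origin is the TCP and whose axes are the tool frame's). Camera axes: x right, y down, z forward; pixel columns grow to the right and rows downward; lengths in m; the calibration is good to about 2 mm. A picture is of the moment at which its call begins: read the wrist's pose just before it. There is no depth.
A pose or a line that the arm cannot do raises manip.IKError and nothing moves.
- manip.sign_off(): hands the job in, once; it reports no verdict.
Readings, each from a call of its own:
- manip.get_time(): time.
- manip.get_joint_positions(): joint angles.
- manip.get_joint_vel(): joint speeds.
- manip.get_tau(): joint torques, N m.
- manip.get_position(): TCP position.
- manip.get_ee_rot(): TCP orientation.
- manip.get_contact_force(): force on the tool from outside, world axes, zero at the start.
- manip.get_torque(): the same for the moment, N m.
- manip.get_width(): finger opening in m.
Only numpy, scipy, OpenCV 4.12 (cv2) and the standard library are available. Lean on these libraries where they do the work, as an engineer would, in place of code of your own. Each camera call takes 0.05 s, during which the arm holds its last target.

## Working session

There is one attempt and no reset: what is moved stays moved. The work goes in short steps, each a Python script; the robot and the scene stay as the last script left them, time stands still between calls to the robot, and variables do not carry over. Pictures are saved under pics/ and viewed, and the job is handed in when it is done.

```bash
ls; mkdir -p pics
python3 - <<'E'
from rig import manip
import cv2, numpy as np
print(manip.get_time(),manip.get_position(),manip.get_ee_rot(),manip.get_width())
for n in ("side","top","wrist"):
    c=manip.camera(n); cv2.imwrite(f"pics/{n}0.png",c["image"][:,:,::-1])
    print(n,c["fx"],c["fy"],c["cx"],c["cy"]); print(np.round(c.get("cam_to_world",c.get("mount")),4).tolist())
E
```

```text
pics
0.0 [0.15433603 0.6051002  0.25253519] [ 0.19489487  1.56211157 -0.19733566] 0.08549677438439561
side 452.2206785302921 452.2206785302921 278.7446973639894 207.95179651916686
[[-0.9552, -0.1368, 0.2626, 0.2799], [-0.296, 0.4594, -0.8374, 0.7733], [-0.0061, -0.8776, -0.4793, 0.5608], [0.0, 0.0, 0.0, 1.0]]
top 473.02730149586046 473.02730149586046 272.5057164640955 212.2720713978209
[[0.0143, -0.9841, 0.1772, 0.3256], [-0.9998, -0.017, -0.0139, -0.0288], [0.0167, -0.1769, -0.9841, 1.2615], [0.0, 0.0, 0.0, 1.0]]
wrist 327.45230152374967 327.45230152374967 279.17357637505734 210.29943196561672
[[-0.0009, -0.2674, 0.9636, -0.1211], [1.0, -0.0004, 0.0008, 0.0007], [0.0002, 0.9636, 0.2674, -0.0669], [0.0, 0.0, 0.0, 1.0]]
```

View pics/side0.png

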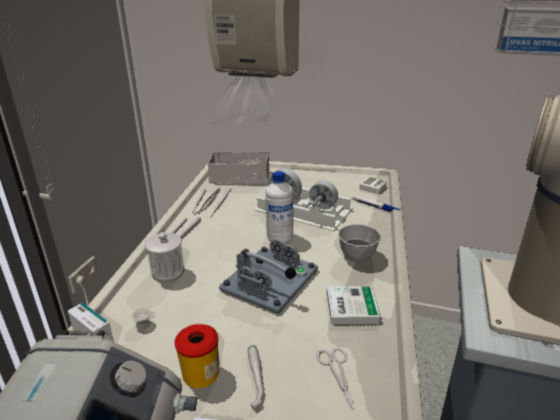

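View pics/top0.png

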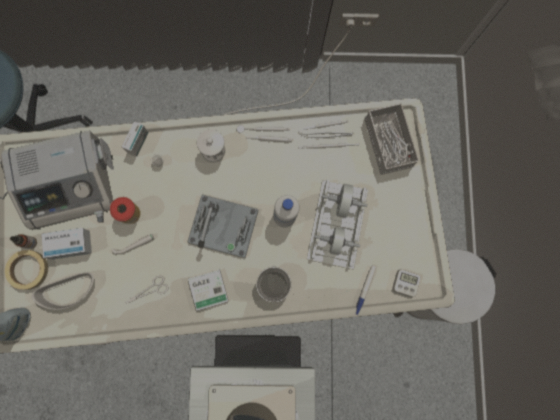

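View pics/wrist0.png

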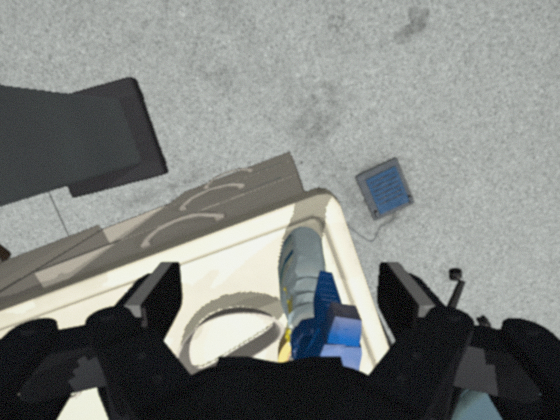

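Run:
```python
import cv2
a=cv2.imread("pics/top0.png"); b=cv2.imread("pics/side0.png")
def crop(im,x,y,w,h,n,s): cv2.imwrite(n,cv2.resize(im[y:y+h,x:x+w],None,fx=s,fy=s,interpolation=cv2.INTER_CUBIC))
crop(a,180,185,90,80,"pics/t_stand.png",8)
crop(a,265,170,110,110,"pics/t_rack.png",5)
crop(b,215,165,150,150,"pics/s_all.png",5)
```

```text
(no output)
```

View pics/t_stand.png

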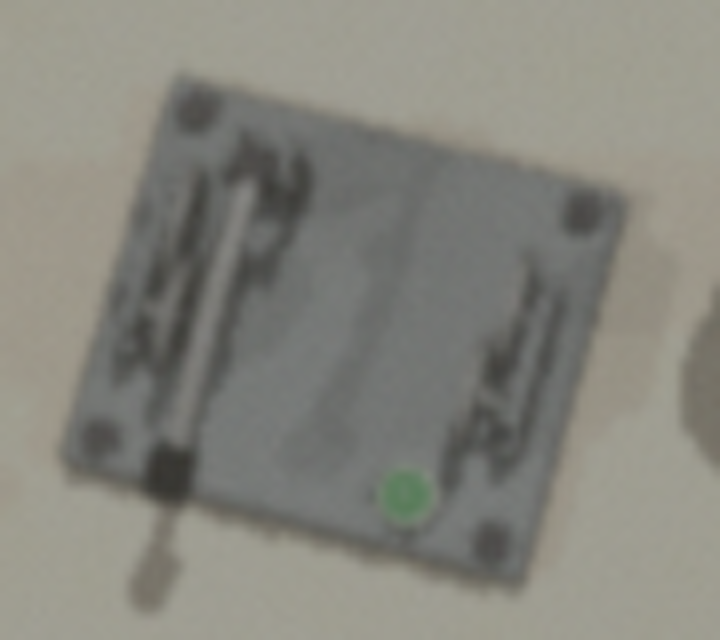

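View pics/t_rack.png

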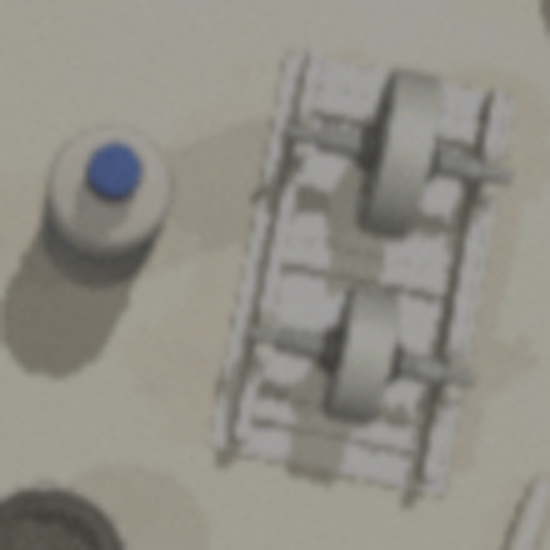

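View pics/s_all.png

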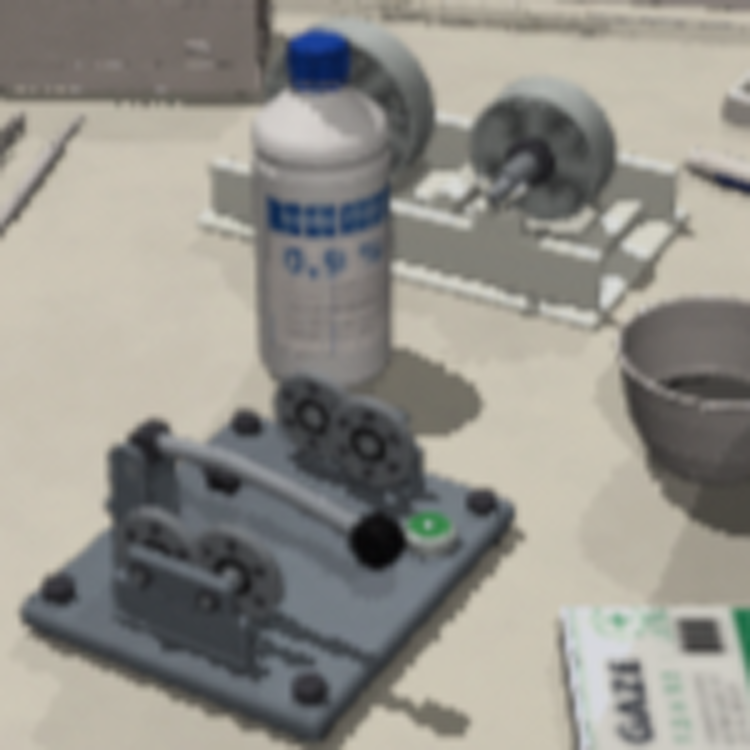

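```bash
cat > h.py <<'E'
from rig import manip
import cv2, numpy as np
from scipy.spatial.transform import Rotation as R
from scipy.optimize import least_squares
CAM={"top":(473.0273,272.5057,212.2721,np.array([[0.0143,-0.9841,0.1772,0.3256],[-0.9998,-0.017,-0.0139,-0.0288],[0.0167,-0.1769,-0.9841,1.2615]])),
"side":(452.2207,278.7447,207.9518,np.array([[-0.9552,-0.1368,0.2626,0.2799],[-0.296,0.4594,-0.8374,0.7733],[-0.0061,-0.8776,-0.4793,0.5608]]))}
def back(cam,u,v,z):
    f,cx,cy,T=CAM[cam] if isinstance(cam,str) else cam
    d=T[:,:3]@np.array([(u-cx)/f,(v-cy)/f,1]); o=T[:,3]
    return o+d*(z-o[2])/d[2]
def proj(cam,p):
    f,cx,cy,T=CAM[cam] if isinstance(cam,str) else cam
    q=T[:,:3].T@(np.asarray(p)-T[:,3]); return np.array([f*q[0]/q[2]+cx,f*q[1]/q[2]+cy])
def wristcam():
    p=np.array(manip.get_position()); r=R.from_rotvec(manip.get_ee_rot()).as_matrix()
    c=manip.camera("wrist"); M=np.array(c["mount"])
    T=np.zeros((3,4)); T[:,:3]=r@M[:3,:3]; T[:,3]=r@M[:3,3]+p
    return c["image"],(c["fx"],c["cx"],c["cy"],T)
def tooldown(yaw):
    # tool x down, tool y (jaw) along yaw in the world
    x=np.array([0,0,-1.]); y=np.array([np.cos(yaw),np.sin(yaw),0]); z=np.cross(x,y)
    return R.from_matrix(np.stack([x,y,z],1)).as_rotvec()
def crop(im,x,y,w,h,n,s): cv2.imwrite(n,cv2.resize(im[y:y+h,x:x+w,::-1],None,fx=s,fy=s,interpolation=cv2.INTER_CUBIC))
E
python3 - <<'E'
from h import *
np.set_printoptions(precision=4,suppress=True)
def t(n,u,v,z): p=back("top",u,v,z); print(n,p[:2]); return p
t("A",202.5,194.4,.016);t("B",258.1,209.4,.016);t("C",245,258.1,.016);t("D",188.1,241.9,.016)
t("knob",180+170/8,185+470/8,.073)
t("arbL",322.6,196,.056);t("arbR",367,205.6,.056)
t("disc top far",265+411/5,170+72/5,.1)
t("sL",265+250/5,170+332/5,.056);t("sR",265+470/5,170+378/5,.056)
t("bottle",265+112/5,170+170/5,.162)
# side view
print(back("side",215+375/5,165+540/5,.073))
print("cap",back("side",215+320/5,165+45/5,.162))
print(manip.get_joint_positions(), R.from_rotvec(manip.get_ee_rot()).as_matrix())
E
```

```text
A [0.5954 0.1424]
B [ 0.557  -0.0077]
C [0.4263 0.0241]
D [0.4666 0.1751]
knob [0.456  0.1326]
arbL [ 0.5881 -0.176 ]
arbR [ 0.5646 -0.2918]
disc top far [ 0.6096 -0.2331]
sL [ 0.4816 -0.1559]
sR [ 0.4597 -0.2689]
bottle [ 0.5441 -0.0794]
[0.4564 0.1462 0.073 ]
cap [ 0.5426 -0.0679  0.162 ]
[ 1.302   0.4237  1.6305  0.      1.0886 -0.019 ] [[-0.0003  0.2472  0.969 ]
 [-0.0011  0.969  -0.2472]
 [-1.     -0.0012 -0.    ]]
```

Run:
```python
from h import *
np.set_printoptions(precision=4,suppress=True)
o=tooldown(np.radians(75.4))
print(manip.solve_ik([.456,.133,.26],o))
manip.move_to([.46,.12,.26],o)
manip.command_gripper(.034)
im,c=wristcam(); crop(im,0,0,560,420,"pics/w1.png",1.4)
np.save("c1.npy",np.array([c[0],c[1],c[2],*c[3].ravel()]))
print(manip.get_time(),manip.get_position())
for p in ([.5763,-.2339],):
    print(manip.solve_ik([*p,.26],tooldown(np.radians(78.5))))
```

```text
[ 0.2587  0.1925  1.9461  0.      1.003  -1.0572]
2.8167 [0.46 0.12 0.26]
[-0.4047  0.4115  1.6314  0.      1.0988 -1.7748]
```

View pics/w1.png

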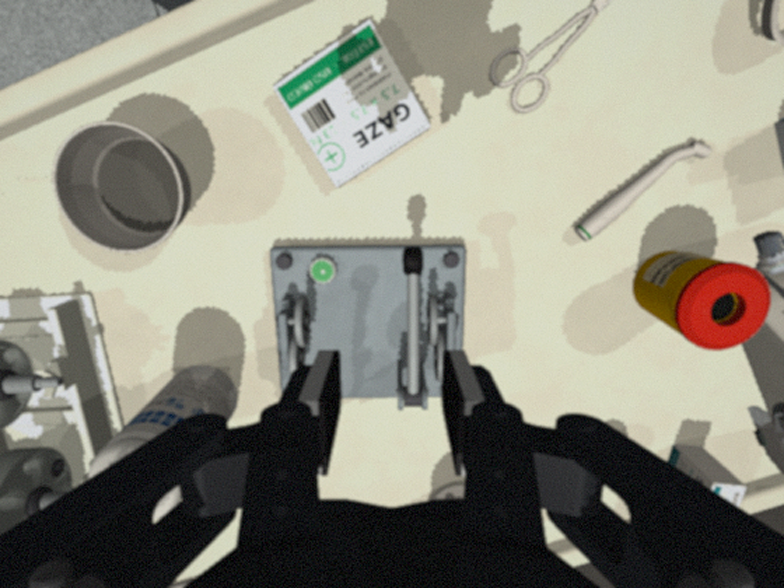

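Run:
```python
from h import *
a=cv2.imread("pics/w1.png")[:,:,::-1]
crop(a,255,225,230,190,"pics/w1c.png",3.4)
```

```text
(no output)
```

View pics/w1c.png

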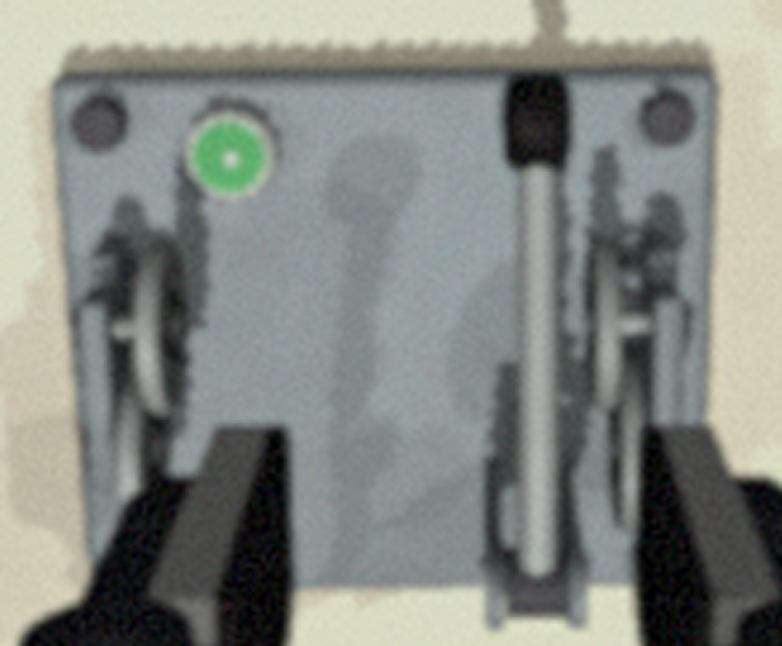

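Run:
```python
from h import *
np.set_printoptions(precision=4,suppress=True)
v=np.load("c1.npy"); c=(v[0],v[1],v[2],v[3:].reshape(3,4))
def px(u,w): return (u/3.4+255)/1.4-.15,(w/3.4+225)/1.4-.15
for n,u,w,z in (("TL",55,80,.016),("TR",715,78,.016),("BR",705,585,.016),("BL",95,585,.016),("knob",537,122,.067),("hinge",536,580,.069)):
    print(n,back(c,*px(u,w),z)[:2])
def model(q,pts):
    a=q[2]; r=np.array([[np.cos(a),-np.sin(a)],[np.sin(a),np.cos(a)]])
    return [np.r_[r@p[:2]+q[:2],p[2]] for p in np.array(pts)]
P=[(-.068,-.08,.016),(-.068,.08,.016),(-.066,.034,.067),(.034,.034,.069)]
U=[px(55,80),px(715,78),px(537,122),px(536,575)]
T=[(.068,.08,.016),(.068,-.08,.016),(-.068,-.08,.016),(-.068,.08,.016)]
V=[(202.5,194.4),(258.1,209.4),(245,258.1),(188.1,241.9)]
f=lambda q:np.r_[np.ravel([proj(c,m)-u for m,u in zip(model(q,P),U)]),np.ravel([proj("top",m)-u for m,u in zip(model(q,T),V)])]
s=least_squares(f,[.511,.083,-.25]); print(s.x,np.degrees(s.x[2]),s.fun.round(2))
f2=lambda q:f(q)[:8]
s=least_squares(f2,[.511,.083,-.25]); print(s.x,np.degrees(s.x[2]),s.fun.round(2))
```

```text
TL [0.4321 0.0288]
TR [0.471  0.1799]
BR [0.6001 0.1495]
BL [ 0.5602 -0.0035]
knob [0.4601 0.1367]
hinge [0.5598 0.1118]
[ 0.516   0.0868 -0.2546] -14.58596864784689 [-2.45 -1.22  1.18 -0.87 -0.25  0.65 -1.12 -0.72 -1.66 -2.44  0.03 -1.74
 -0.88 -1.47 -2.31 -1.47]
[ 0.5169  0.0876 -0.2482] -14.220911463141364 [-1.92 -0.14  1.62 -0.69  0.28  1.16 -0.02 -0.29]
```

Run:
```python
from h import *
o=tooldown(np.radians(75.6))
manip.move_to([.4595,.1360,.125],o)
im,c=wristcam(); crop(im,0,0,560,420,"pics/w2.png",1.4)
np.save("c2.npy",np.array([c[0],c[1],c[2],*c[3].ravel()]))
print(manip.get_time(),manip.get_position())
```

```text
3.4667 [0.46075986 0.13621031 0.12625441]
```

View pics/w2.png

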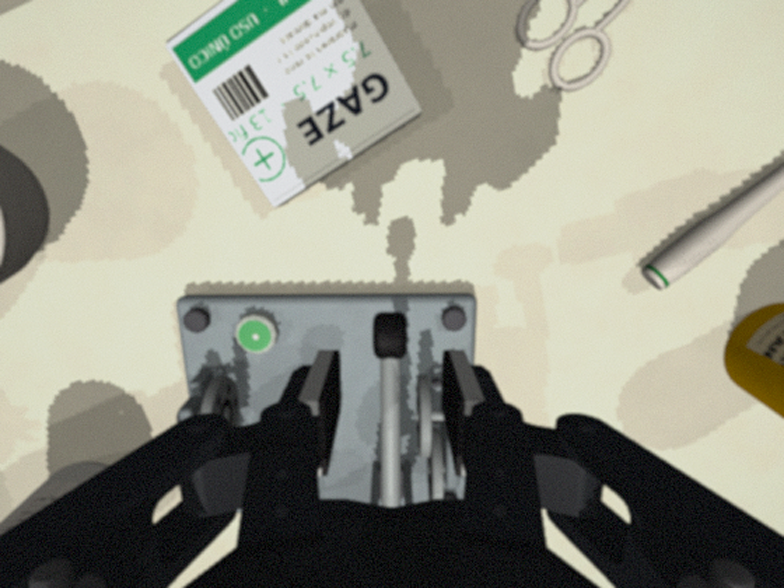

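Run:
```python
from h import *
np.set_printoptions(precision=4,suppress=True)
v=np.load("c2.npy"); c=(v[0],v[1],v[2],v[3:].reshape(3,4))
px=lambda u,w:(u/1.4-.15,w/1.4-.15)
for n,u,w,z in (("TL",179,297,.016),("TR",475,295,.016),("knob",389,335,.067)):
    print(n,back(c,*px(u,w),z)[:2])
print(manip.get_position(),manip.get_contact_force())
```

```text
TL [0.4311 0.03  ]
TR [0.4685 0.18  ]
knob [0.4604 0.136 ]
[0.4608 0.1362 0.1263] [-0.5728  0.6931 -0.5319]
```

```bash
cat >> h.py <<'E'
YAW=np.radians(-14.2); C=np.array([.5157,.0878,0])
RS=R.from_euler("z",YAW).as_matrix()
def S(p): return C+RS@np.array(p)
OS=tooldown(YAW+np.pi/2)
def knob(th,dz=.003,r=.1): return S([.034-r*np.cos(th+K0),.034,.069+r*np.sin(th+K0)])+np.array([0,0,dz])
K0=np.arcsin(.04)
def swing(ths,rate,dz=.003,fmax=15):
    for t in ths:
        manip.servo_line(knob(t,dz),OS,rate=rate)
        f=np.array(manip.get_contact_force()); print("th %.2f"%t,f.round(1))
        if np.linalg.norm(f)>fmax: print("STOP");break
E
python3 - <<'E'
from h import *
np.set_printoptions(precision=4,suppress=True)
print(knob(-.06))
manip.servo_line(knob(-.06),OS,rate=.12)
print(manip.get_position())
manip.command_gripper(.0,f_grip=20)
print(manip.get_width(),manip.get_contact_force(),manip.get_time())
im,c=wristcam(); crop(im,0,0,560,420,"pics/w3.png",1.4)
E
```

```text
[0.4601 0.1369 0.07  ]
[0.4607 0.1371 0.0708]
0.013416970572625664 [  0.4528 -10.9675   5.4017] 4.3833
```

View pics/w3.png

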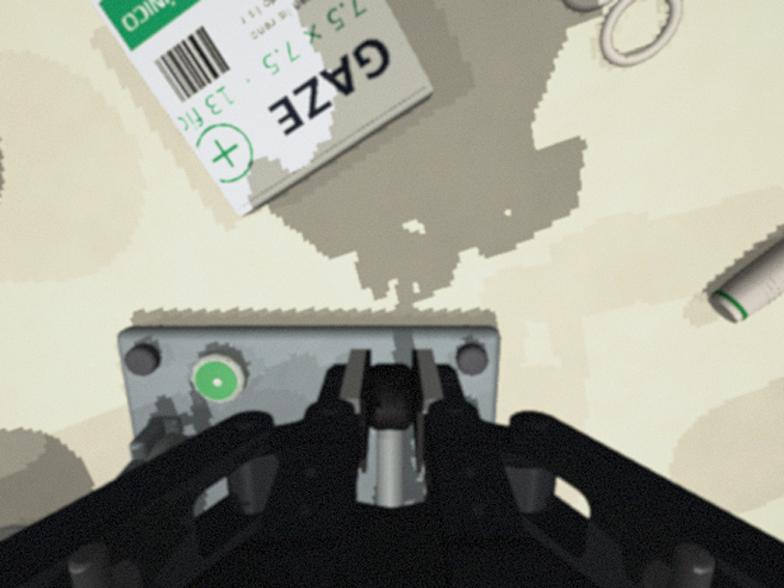

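```bash
sed -i 's/C=np.array(\[.5157,.0878,0\])/C=np.array([.5155,.0868,0])/' h.py
python3 - <<'E'
from h import *
swing([.2,.45],.1,fmax=25)
print(manip.get_width(),manip.get_time())
E
```

```text
th 0.20 [ 0.6 -5.1 -1. ]
th 0.45 [-0.8 -3.9 -1. ]
0.013526770961789255 5.2417
```

Run:
```python
from h import *
swing([.72,.98,1.25,1.5,1.75,1.95,2.06,2.1],.1,fmax=25)
print(manip.get_width(),manip.get_time(), manip.get_position(),knob(2.1))
c=manip.camera("side"); crop(c["image"],150,130,250,190,"pics/s2.png",3.2)
im,c=wristcam(); crop(im,0,0,560,420,"pics/w4.png",1.4)
```

```text
th 0.72 [-2.5 -4.9  0.8]
th 0.98 [-3.9 -4.1  3.4]
th 1.25 [-3.2 -4.6  4.7]
th 1.50 [-2.5 -4.8  4.6]
th 1.75 [-0.9 -5.2  5.4]
th 1.95 [-0.  -4.8  4.9]
th 2.06 [-0.3 -5.2  5.1]
th 2.10 [ 0.2 -5.9  5.7]
0.01336797335236966 8.1417 [0.6105142  0.09790174 0.15730955] [0.60905183 0.09819935 0.15623247]
```

View pics/s2.png

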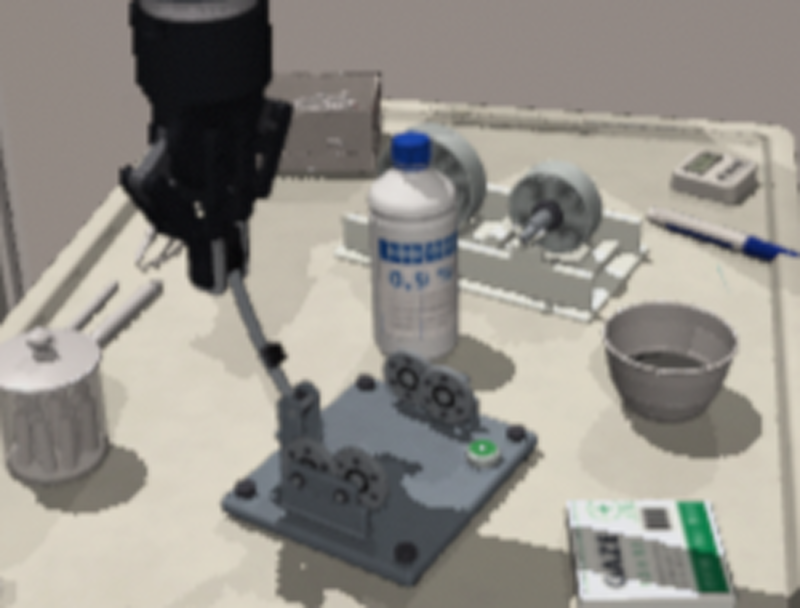

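View pics/w4.png

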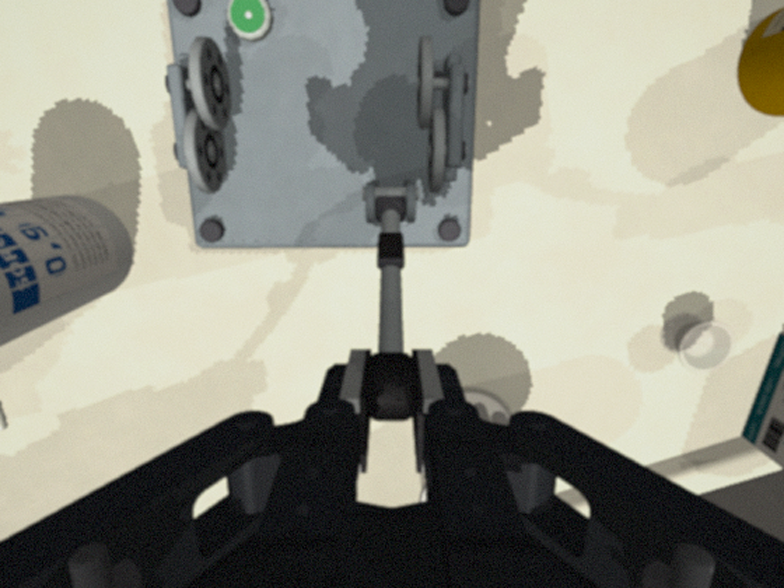

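Run:
```python
from h import *
for t in (2.13,2.16,2.19):
    manip.servo_line(knob(t),OS,rate=.1); manip.hold(.1)
    f=np.array(manip.get_contact_force()); print(t,f.round(1),np.array(manip.get_position()).round(4))
    if abs(f[0])>5: break
manip.command_gripper(.030)
p=np.array(manip.get_position()); p[2]+=.06
manip.servo_line(p,rate=.2)
print(manip.get_time(),np.array(manip.get_contact_force()).round(1))
p=np.array([.5763,-.2339]); a=np.radians(78.5)
P=np.r_[p,.24]
print(manip.solve_ik(P,tooldown(a)))
manip.move_to([.55,-.1,.27],tooldown(a))
manip.move_to(P,tooldown(a))
manip.command_gripper(.05)
im,c=wristcam(); crop(im,0,0,560,420,"pics/w5.png",1.4)
np.save("c5.npy",np.array([c[0],c[1],c[2],*c[3].ravel()]))
c=manip.camera("side"); crop(c["image"],150,130,250,190,"pics/s3.png",3.2)
print(manip.get_time(),np.array(manip.get_position()))
```

```text
2.13 [ 0.4 -5.4  4.3] [0.6129 0.0973 0.1557]
2.16 [-4.8 -4.6 11.8] [0.6144 0.0969 0.1545]
2.19 [-12.7  -2.6  22.3] [0.6153 0.0967 0.1535]
10.05 [-0.2  0.1 -0.9]
[-0.40468648  0.43350012  1.64744936  0.          1.06064317 -1.77476994]
11.9667 [ 0.57644459 -0.23334471  0.24033233]
```

View pics/w5.png

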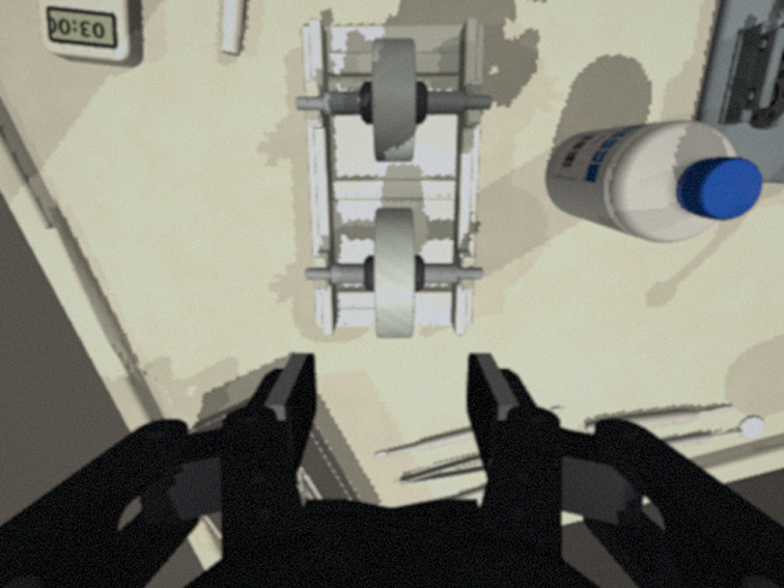

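View pics/s3.png

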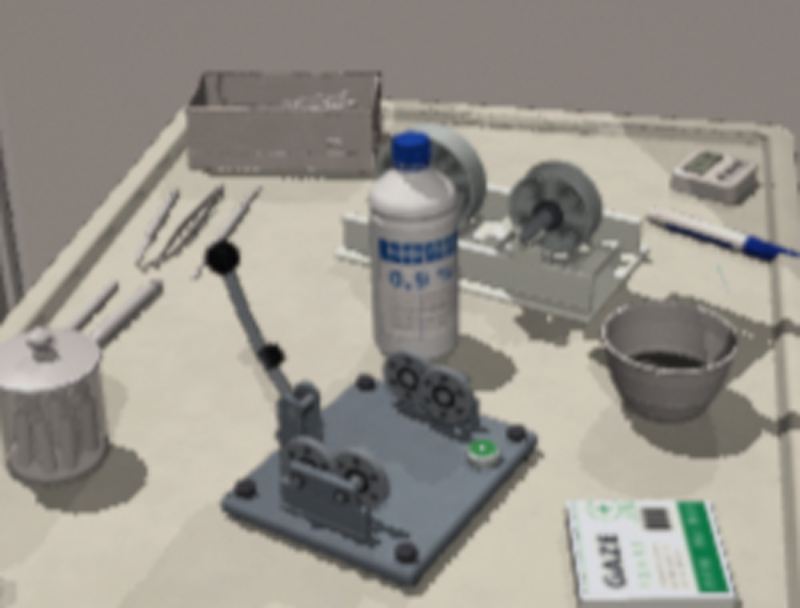

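Run:
```python
from h import *
np.set_printoptions(precision=4,suppress=True)
px=lambda u,w:(u/1.4-.15,w/1.4-.15)
v=np.load("c5.npy"); c=(v[0],v[1],v[2],v[3:].reshape(3,4))
L=back(c,*px(306,272.5),.056)[:2];Rr=back(c,*px(483,271.5),.056)[:2]
L2=back(c,*px(297,103),.056)[:2];R2=back(c,*px(491,102),.056)[:2]
for a,b in((L,Rr),(L2,R2)):
    d=b-a; print((a+b)/2,np.linalg.norm(d),np.degrees(np.arctan2(d[1],d[0])))
cb=(L+Rr)/2; cs=(L2+R2)/2; d=cb-cs; print(np.linalg.norm(d),np.degrees(np.arctan2(d[1],d[0])))
print("disc top", back(c,*px(394.5,215),.1), "disc",back(c,*px(397,272),.056))
M=np.array(manip.camera("wrist")["mount"]); r=R.from_rotvec(OS).as_matrix()
T=np.zeros((3,4));T[:,:3]=r@M[:3,:3];T[:,3]=r@M[:3,3]+np.array([0.6105142,0.09790174,0.15730955])
c4=(c[0],c[1],c[2],T)
for n,u,w in (("BL",196,245),("BR",469,244)): 
    b=back(c4,*px(u,w),.016); print(n,b[:2],RS.T@(b-C))
# rollers etc
v=np.load("c2.npy"); c2=(v[0],v[1],v[2],v[3:].reshape(3,4))
for n,u,w in (("TL",179,297),("TR",475,295)):
    b=back(c2,*px(u,w),.016); print(n,RS.T@(b-C))
```

```text
[ 0.5792 -0.2302] 0.12077554239750671 78.89348743565725
[ 0.4737 -0.2094] 0.12018266321812064 78.85328071477178
0.10751544728833894 -11.147615300839538
disc top [ 0.5371 -0.2221  0.1   ] disc [ 0.5795 -0.2285  0.056 ]
BL [ 0.5601 -0.0045] [ 0.0656 -0.0775  0.016 ]
BR [0.5982 0.1482] [0.0651 0.0799 0.016 ]
TL [-0.0679 -0.0757  0.016 ]
TR [-0.0684  0.0789  0.016 ]
```

Run:
```python
from h import *
np.set_printoptions(precision=4,suppress=True)
o=tooldown(np.radians(78.9))
manip.move_to([.5792,-.2302,.15],o)
manip.servo_line([.5792,-.2302,.092],o,rate=.1)
print(manip.get_position(),manip.get_contact_force())
manip.command_gripper(0,f_grip=50)
print(manip.get_width(),manip.get_contact_force(),manip.get_torque(),manip.get_time())
im,c=wristcam(); crop(im,0,0,560,420,"pics/w6.png",1.4)
```

```text
[ 0.5796 -0.2304  0.0924] [-0.6207 -0.4283  0.3222]
0.023242099516789582 [-1.47   -0.2017  6.2432] [-0.0336  0.1055 -0.0525] 13.55
```

View pics/w6.png

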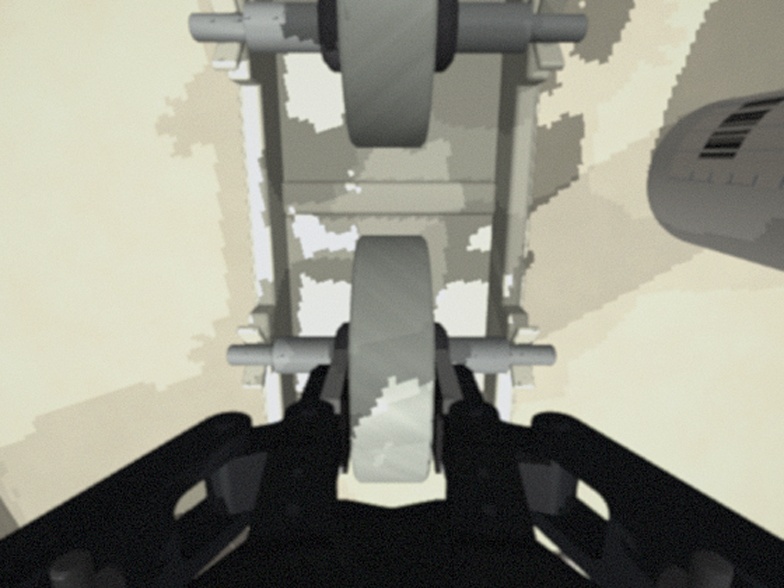

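```bash
sed -i 's/C=np.array(\[.5155,.0868,0\])/C=np.array([.5147,.0877,0])/' h.py
python3 - <<'E'
from h import *
np.set_printoptions(precision=4,suppress=True)
px=lambda u,w:(u/1.4-.15,w/1.4-.15)
o=tooldown(np.radians(78.9))
im,c=wristcam()
p=np.array(manip.get_position())
off=R.from_rotvec(manip.get_ee_rot()).as_matrix().T@(back(c,*px(392,355),.056)-p); print("axis in tool",off)
manip.servo_line([p[0],p[1],.12],o,rate=.08)
print(manip.get_contact_force(),manip.get_width())
manip.servo_line([p[0],p[1],.30],o,rate=.2)
t=S([0,0,.30])
manip.move_to(t,OS)
print(manip.get_time(),manip.get_contact_force(),manip.get_torque())
manip.servo_line(S([0,0,.135]),OS,rate=.15)
manip.hold(.2)
im,c=wristcam(); crop(im,0,0,560,420,"pics/w7.png",1.4)
np.save("c7.npy",np.array([c[0],c[1],c[2],*c[3].ravel()]))
c=manip.camera("side"); crop(c["image"],150,130,250,190,"pics/s4.png",3.2)
print(manip.get_time(),manip.get_position(),S([0,0,.135]))
E
```

```text
axis in tool [0.037  0.0011 0.0003]
[ 0.2082  0.435  -3.585 ] 0.023095588395152928
16.4333 [ 0.2903  0.1343 -5.216 ] [-0.0081 -0.0408  0.0234]
17.9833 [0.515  0.0878 0.1355] [0.5147 0.0877 0.135 ]
```

View pics/w7.png

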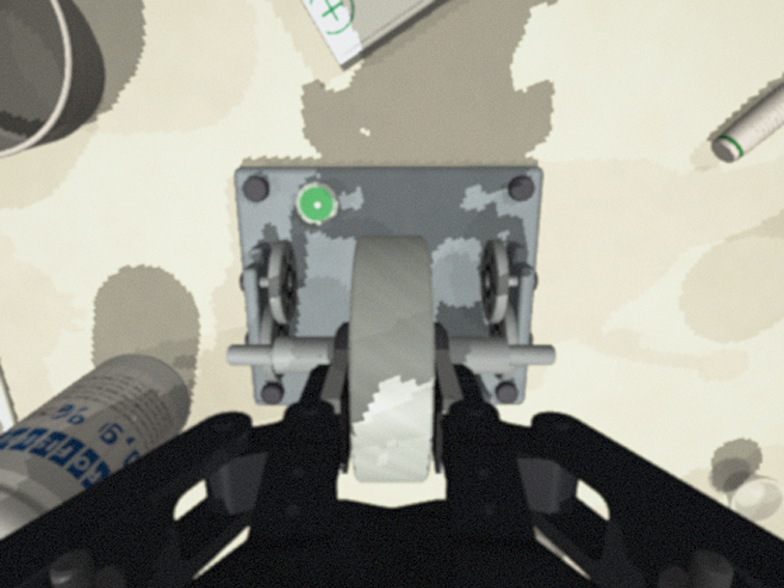

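View pics/s4.png

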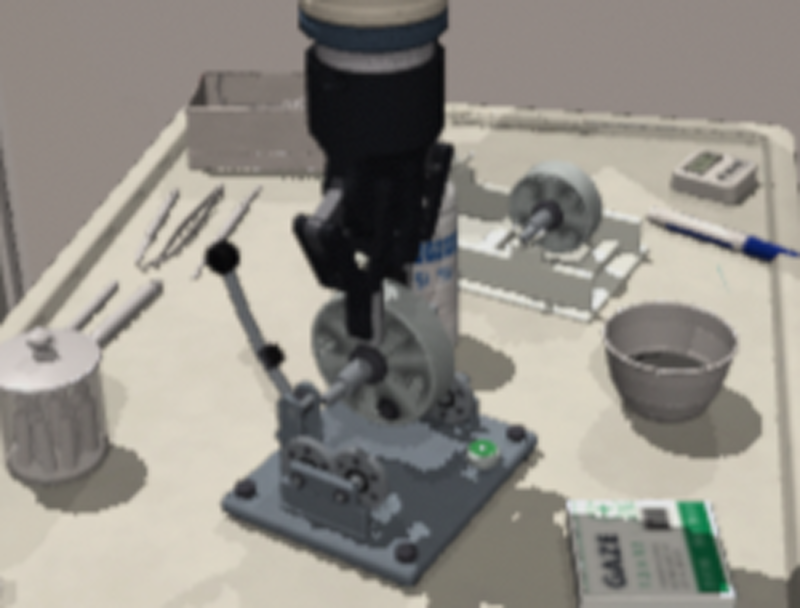

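Run:
```python
from h import *
np.set_printoptions(precision=4,suppress=True)
px=lambda u,w:(u/1.4-.15,w/1.4-.15)
v=np.load("c7.npy"); c=(v[0],v[1],v[2],v[3:].reshape(3,4))
q=[]
for u,w in ((256,188),(521,187),(272,394),(506,394)):
    b=RS.T@(back(c,*px(u,w),.020)-C); q.append(b); print(b)
print(np.mean(q,0))
for u,w in ((237,168),(543,168)): print(RS.T@(back(c,*px(u,w),.016)-C))
print(RS.T@(back(c,*px(392,355),.099)-C))
```

```text
[-0.0563 -0.0668  0.02  ]
[-0.0568  0.0666  0.02  ]
[ 0.0582 -0.0668  0.02  ]
[0.0584 0.0667 0.02  ]
[ 0.0009 -0.0001  0.02  ]
[-0.066  -0.0768  0.016 ]
[-0.066   0.0781  0.016 ]
[0.0006 0.0014 0.099 ]
```

Run:
```python
from h import *
np.set_printoptions(precision=4,suppress=True)
manip.servo_line(S([.0004,-.0012,.105]),OS,rate=.06)
f0=np.array(manip.get_contact_force()); print(f0)
z=.105
while z>.0955:
    z-=.001
    manip.servo_line(S([.0004,-.0012,z]),OS,rate=.02)
    f=np.array(manip.get_contact_force()); print(round(z,4),f.round(1),round(float(manip.get_position()[2]),4))
    if f[2]-f0[2]>3.5: break
im,c=wristcam(); crop(im,0,0,560,420,"pics/w8.png",1.4)
c=manip.camera("side"); crop(c["image"],150,130,250,190,"pics/s5.png",3.2)
print(manip.get_time())
```

```text
[-1.0478  0.2768 -3.903 ]
0.104 [-0.5 -0.1 -5.3] 0.1043
0.103 [ 0.5  0.2 -4.2] 0.1031
0.102 [ 0.4 -0.  -4.2] 0.1019
0.101 [ 0.2 -0.5 -4.5] 0.1009
0.1 [-1.   0.2 -5.1] 0.0999
0.099 [ 1.5 -1.  -2.8] 0.0992
0.098 [-0.4 -1.2  6.1] 0.0989
20.4833
```

View pics/w8.png

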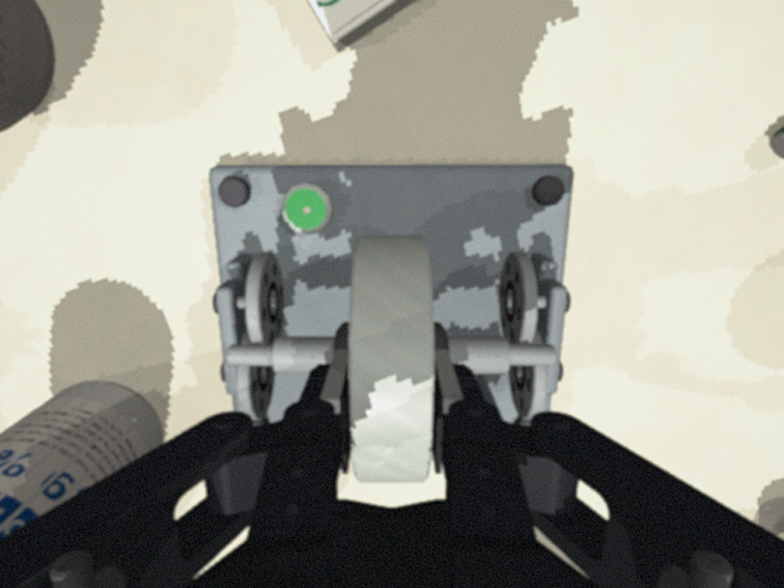

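View pics/s5.png

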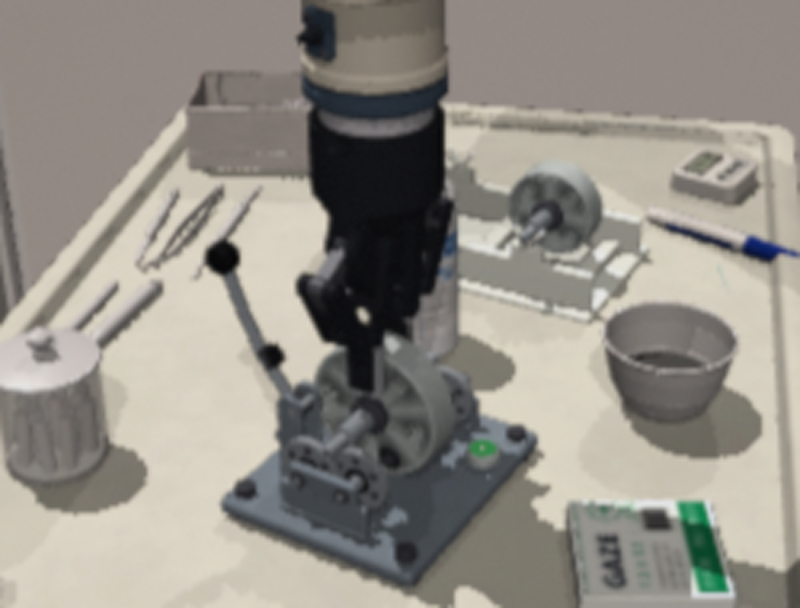

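Run:
```python
from h import *
np.set_printoptions(precision=4,suppress=True)
manip.servo_line(S([.0004,-.0012,.0987]),OS,rate=.02)
print(manip.get_contact_force())
manip.command_gripper(.037)
print(manip.get_contact_force(),manip.get_time())
manip.servo_line(S([.0004,-.0012,.22]),OS,rate=.12)
for i in range(3):
    c=manip.camera("side"); crop(c["image"],220,190,100,130,f"pics/s6_{i}.png",4)
    print(manip.get_time()); manip.hold(.5)
a=np.hstack([cv2.imread(f"pics/s6_{i}.png")[:,:400] for i in range(2)])
cv2.imwrite("pics/s6.png",a)
```

```text
[ 0.9724 -1.9988  1.406 ]
[ 0.0746  0.1912 -0.6714] 21.025
22.2333
22.7833
23.3333
```

View pics/s6.png

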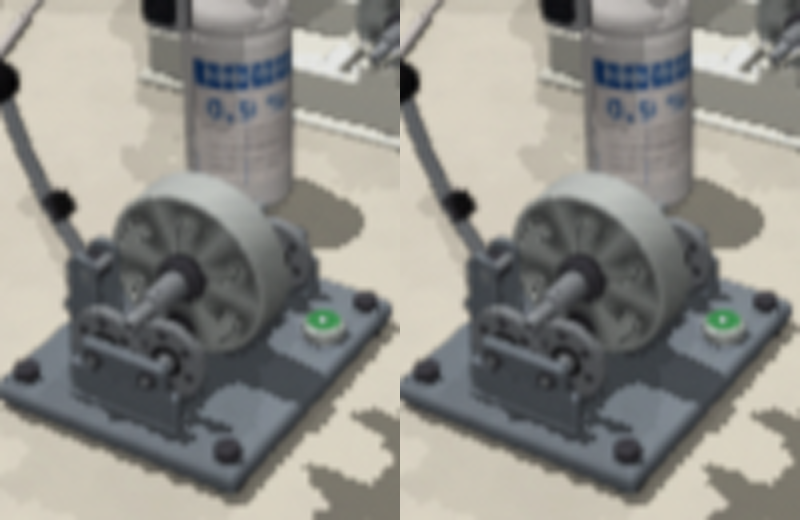

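Run:
```python
from h import *
np.set_printoptions(precision=4,suppress=True)
k=knob(2.1); 
manip.command_gripper(.034)
manip.servo_line([k[0],k[1],.23],OS,rate=.15)
prev=None
G=[]
for i in range(24):
    im=manip.camera("side")["image"]
    g=cv2.GaussianBlur(im[230:285,245:300].astype(np.float32).mean(2),(0,0),1)
    if prev is not None: print(round(manip.get_time(),2),"%.2f"%np.abs(g-prev).mean(),"%.2f"%np.abs(g-prev).max())
    prev=g
    if i%4==0: G.append(cv2.resize(im[225:290,240:305,::-1],None,fx=4,fy=4,interpolation=cv2.INTER_CUBIC))
    manip.hold(.5)
cv2.imwrite("pics/s7.png",np.vstack([np.hstack(G[:3]),np.hstack(G[3:])]))
```

```text
25.43 0.24 6.44
25.98 0.14 3.55
26.53 0.13 0.64
27.08 0.13 0.55
27.63 0.14 0.71
28.18 0.15 0.71
28.73 0.14 0.71
29.28 0.14 0.56
29.83 0.13 0.71
30.38 0.14 0.57
30.93 0.14 0.71
31.48 0.13 0.59
32.03 0.14 0.68
32.58 0.14 0.65
33.13 0.14 0.53
33.68 0.14 0.61
34.23 0.13 0.60
34.78 0.14 0.57
35.33 0.14 0.73
35.88 0.14 0.73
36.43 0.14 0.60
36.98 0.13 0.58
37.53 0.14 0.63
```

View pics/s7.png

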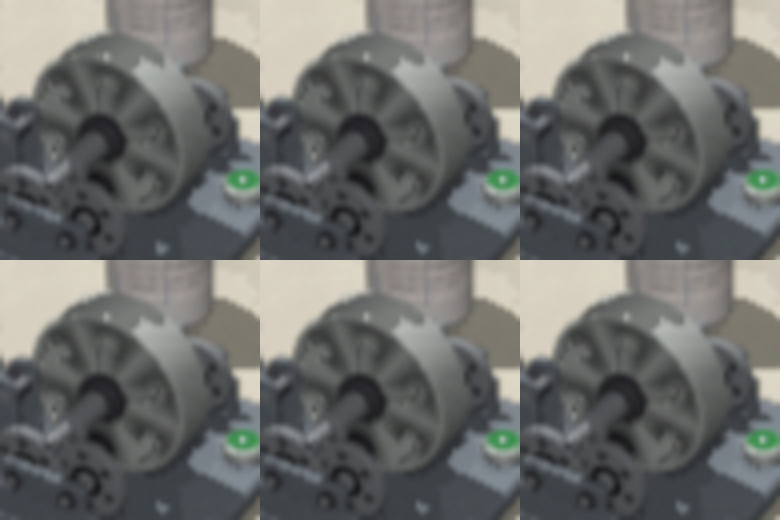

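Run:
```python
from h import *
np.set_printoptions(precision=4,suppress=True)
print(knob(2.1))
im,c=wristcam(); crop(im,0,0,560,420,"pics/w9.png",1.4)
np.save("c9.npy",np.array([c[0],c[1],c[2],*c[3].ravel()]))
print(manip.get_position(),manip.get_time())
```

```text
[0.6083 0.0991 0.1562]
[0.6083 0.0991 0.23  ] 38.0833
```

View pics/w9.png

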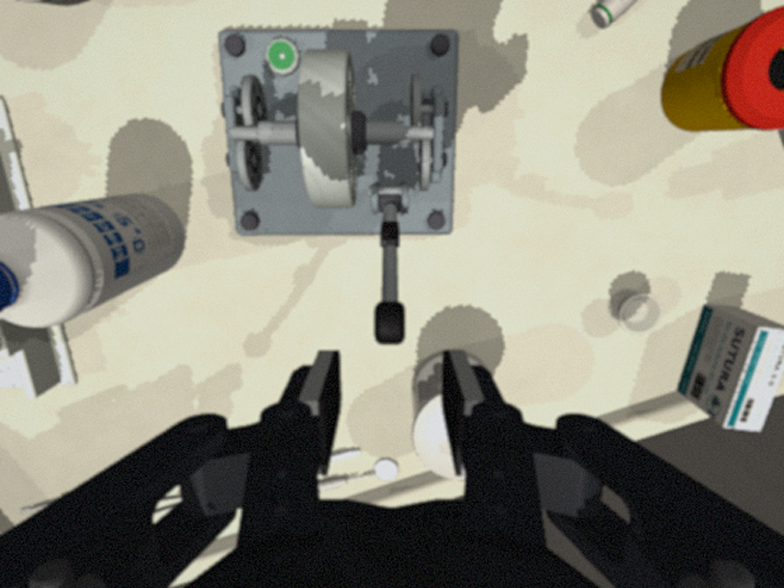

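Run:
```python
from h import *
np.set_printoptions(precision=4,suppress=True)
v=np.load("c9.npy"); c=(v[0],v[1],v[2],v[3:].reshape(3,4))
b=back(c,390/1.4-.15,323/1.4-.15,.153); print(b,RS.T@(b-C))
p=knob(2.1); 
t=np.array([(b[0]+p[0])/2,(b[1]+p[1])/2,p[2]])
manip.servo_line(t,OS,rate=.12)
print(manip.get_contact_force())
manip.command_gripper(0,f_grip=20)
print(manip.get_width(),manip.get_contact_force(),manip.get_time())
```

```text
[0.6099 0.0991 0.153 ] [0.0895 0.0343 0.153 ]
[0.0834 0.347  0.4584]
0.013341906712024029 [-1.1143 -5.1352  2.3588] 39.15
```

Run:
```python
from h import *
swing([1.9,1.65,1.4,1.15,.9,.65,.45,.3],.1,fmax=25)
swing([.18,.1],.05,fmax=25)
print(manip.get_width(),manip.get_time(), manip.get_position())
c=manip.camera("side"); crop(c["image"],220,190,120,110,"pics/s8.png",5)
im,c=wristcam(); crop(im,0,0,560,420,"pics/w10.png",1.4)
```

```text
th 1.90 [-0.2 -6.3  2.3]
th 1.65 [-0.7 -6.6  3.2]
th 1.40 [-0.7 -7.1  3.8]
th 1.15 [-3.8 -8.2  4. ]
th 0.90 [-2.8 -7.6  1.6]
th 0.65 [-3.8 -9.   2.1]
th 0.45 [-2.7 -8.3  1. ]
th 0.30 [-3.5 -8.6 -0. ]
th 0.18 [-3.3 -7.8  0.5]
th 0.10 [-3.5 -8.4  1.7]
0.013412528137179075 42.8583 [0.45935178 0.13581153 0.08554537]
```

View pics/s8.png

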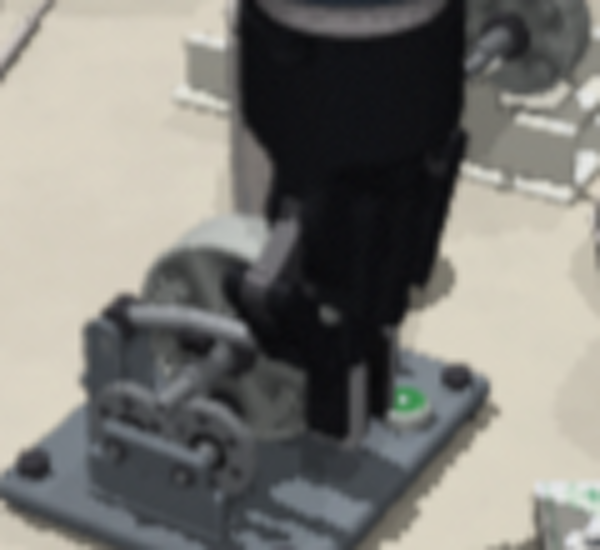

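View pics/w10.png

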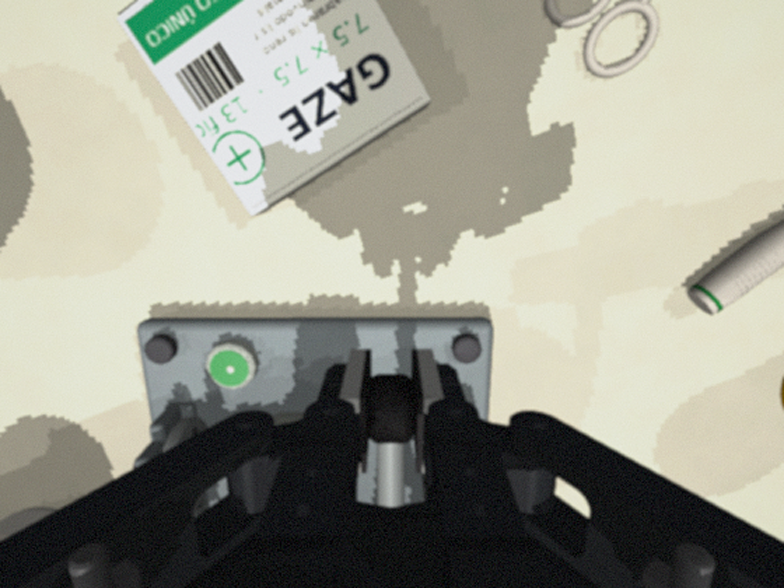

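Run:
```python
from h import *
np.set_printoptions(precision=4,suppress=True)
f0=np.array(manip.get_contact_force())
for t in (.06,.03,.01,-.005,-.02):
    manip.servo_line(knob(t),OS,rate=.03); f=np.array(manip.get_contact_force()); print(t,f.round(1),manip.get_position())
    if f[2]-f0[2]>3: break
manip.command_gripper(.032)
manip.hold(.3)
print(manip.get_contact_force())
p=np.array(manip.get_position()); p[2]=.2
manip.servo_line(p,OS,rate=.12)
manip.servo_line(S([-.17,.06,.25]),OS,rate=.25)
c=manip.camera("side"); crop(c["image"],220,190,120,110,"pics/s9.png",5)
im,c=wristcam(); crop(im,0,0,560,420,"pics/w11.png",1.4)
print(manip.get_time())
```

```text
0.06 [-4.2 -8.1  1.5] [0.4589 0.1359 0.0816]
0.03 [-4.3 -8.   1.3] [0.4586 0.136  0.0787]
0.01 [-4.  -8.5  0.4] [0.4584 0.136  0.0767]
-0.005 [-4.2 -8.3  1.6] [0.4584 0.136  0.0752]
-0.02 [-4.3 -7.5  0.7] [0.4583 0.136  0.0737]
[ 0.1367 -0.1537 -0.1127]
46.7833
```

View pics/s9.png

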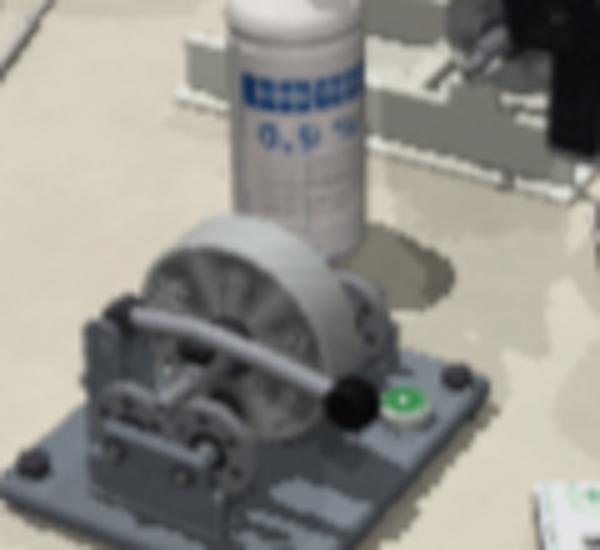

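View pics/w11.png

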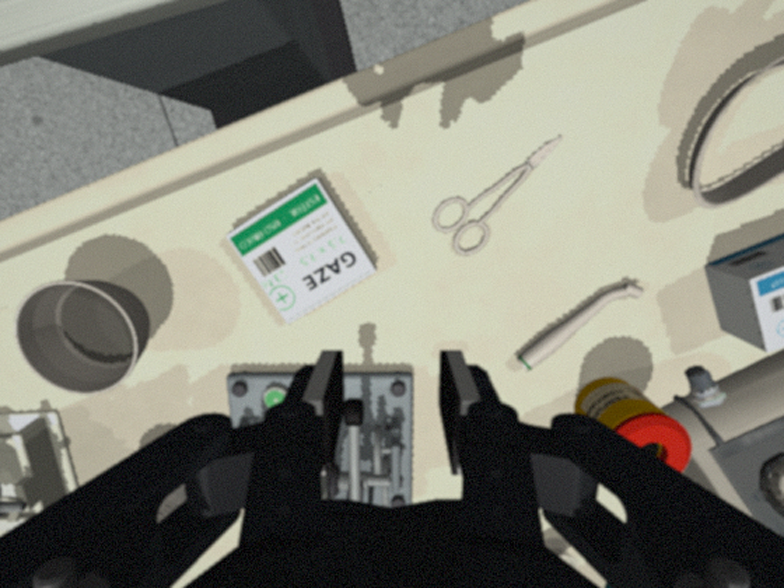

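Run:
```python
from h import *
a=manip.camera("side")["image"]; manip.hold(1.0); b=manip.camera("side")["image"]
r=np.s_[215:290,235:305]
print(np.abs(cv2.GaussianBlur(a[r].astype(np.float32),(0,0),1)-cv2.GaussianBlur(b[r].astype(np.float32),(0,0),1)).max())
old=cv2.imread("pics/s7.png")[260:520,520:780]
new=cv2.resize(b[225:290,240:305,::-1],(260,260),interpolation=cv2.INTER_CUBIC)
cv2.imwrite("pics/cmp.png",cv2.resize(np.hstack([old,new]),None,fx=1.5,fy=1.5))
cv2.imwrite("pics/side_end.png",b[:,:,::-1])
cv2.imwrite("pics/top_end.png",manip.camera("top")["image"][:,:,::-1])
print(manip.get_time())
```

```text
5.2099304
47.9333
```

View pics/cmp.png

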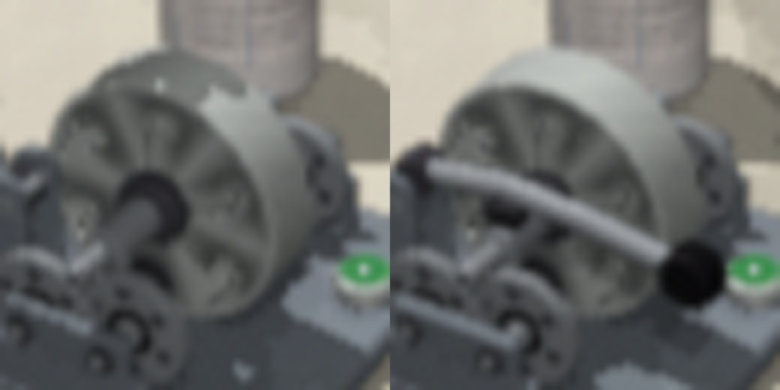

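View pics/top_end.png

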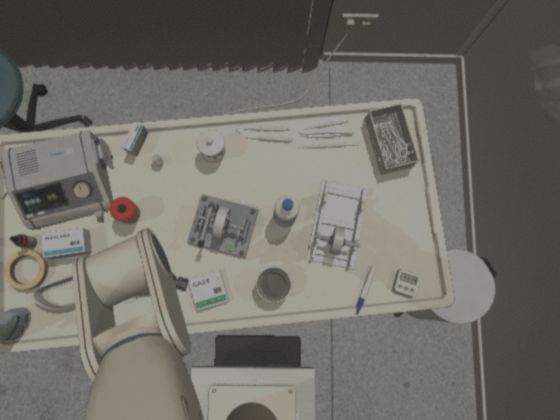

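Run:
```python
from h import *
f=lambda:cv2.GaussianBlur(manip.camera("side")["image"][215:290,235:305].astype(np.float32).mean(2),(0,0),1)
p=f()
for i in range(3):
    manip.hold(.5); q=f(); d=np.abs(q-p); print(d.mean(),d.max(),np.unravel_index(d.argmax(),d.shape)); p=q
manip.sign_off(); print(manip.get_time())
```

```text
0.12754054 0.6995239 (np.int64(40), np.int64(0))
0.12992264 0.67022705 (np.int64(74), np.int64(53))
0.12755026 0.6182604 (np.int64(56), np.int64(56))
the job is handed in; nothing more can be done
the job is handed in; nothing more can be done
```

The job is done and handed in at about 50 s. The big rotor is on the stand's rollers with its heavy side down, and the brake lever is down on the arbor holding it there.

- **Brake back:** I swung the lever to its stop and felt the contact there. It stayed back after I let go.
- **Rotor:** I pinched the big rotor by the rim and lifted it over the bottle. I lowered it until the rollers took the load (about 10 N) and let go. It turned its dark-bush pocket to the bottom by itself and was still from about 26 s.
- **Brake down:** I pinched the knob, brought the lever down onto the arbor, let go and moved the arm clear.

**Last checks**
- Side views before and after braking show the rotor at the same angle.
- The knob sits higher than at its empty lower stop, so the shoe is resting on the arbor.
- The last three side images, over 1.5 s, show no motion above noise. One comparison just before gave a larger difference (5.2 grey levels), but it was per colour channel and taken just after the arm stopped.
- In the final top view the small rotor, bottle, jar and bowl stand where they began.

**What disagreed:** the top and wrist cameras differed by about 6 mm on where the stand is. I went by close wrist views, and the rotor seated cleanly. The lever met its stop about 4 mm beyond where I expected it.

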